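# Put the honed chisels back on the rack by width

### The arm

A 7-joint arm with a two-finger parallel gripper is mounted at the origin on the work surface. World frame = base frame: x ahead of the robot, y to its left, z up, the work surface at z = 0. Lengths are in m, angles in rad, forces in N, time in s.
With the tool pointing down it reaches from about 0.4 to 0.85 m from the base axis. Payload 4.5 kg.
Tool frame: the origin (TCP) lies midway between the tips of the shut fingers; the grasp point (between the pads) lies 19 mm behind it (arm.tcp_to_grasp is the distance from the TCP to the grasp point, in m); z points along the fingers, y is the direction in which the jaws open and shut (so a half turn about z gives the same grasp; the last joint's range is limited). The gripper opens to 88 mm and grips with 3 to 60 N. Pads are 18 mm wide; open, the fingers measure 123 mm over their backs; the gripper's body (75 mm by 187 mm) begins 45 mm behind the grasp point.
Start: joints at [1.289, 0.689, -0.195, 1.565, 0.157, 0.902, -0.215], TCP at [0.194, -0.594, 0.239] pointing down, gripper open.
Joint ranges: [-3.01, 3.01], [-0.46, 2.08], [-1.47, 1.51], [0.13, 2.56], [-1, 4.14], [0.04, 2.09], [-2.66, 2.66]. Speed limits (rad/s): [2.57, 2.57, 3.14, 3.14, 3.14, 3.14, 3.14].

### API

Orientations are given as a unit quaternion [x, y, z, w].
In Python, from workcell import arm, eoat, inverse_kinematics, snapshot, camera_model, monitor gives the robot as it stands. Calls block until the motion is done:
- arm.move_ptp(position, orientation): joint-space move of the TCP to a pose.
- arm.line_to(position, ori=None, vel=0.15): straight line of the TCP; ori=None keeps the orientation; vel is the mean speed in m/s.
- arm.movej(angles): joint-space move.
- eoat.gripper_to(opening): finger opening in m; the grip force is fixed at half the most; returns when the fingers have stopped.
- arm.wait(seconds).
- inverse_kinematics(position, orientation): joint angles nearest the present ones, or None.
- snapshot(name): name is "scene" or "top" or "wrist"; returns the picture (400x640x3 uint8, blue, green, red); there is no depth.
- camera_model(name): a dict with "fx", "fy", "cx", "cy" (pixels), "R" (3x3) and "t" (3): a world point X has camera coordinates R X + t. Camera axes: x right, y down, z forward; pixel columns grow to the right and rows downward; lengths in m; the calibration is good to about 2 mm. A picture is of the moment at which its call begins: read the wrist's pose just before it. camera_model takes no time and is no camera call; for the wrist camera it gives the pose at the moment of the call.
A pose or a line that the arm cannot do raises arm.PlanningError and nothing moves.
- arm.close_job(): hands the job in, once; it reports no verdict.
Readings, each from a call of its own:
- monitor.get_time_s(): time.
- monitor.get_joint_pos(): joint angles.
- monitor.get_qd(): joint speeds.
- monitor.get_tau(): joint torques, N m.
- monitor.get_ee_pos(): TCP position.
- monitor.get_ee_rot(): TCP orientation.
- monitor.get_contact_force(): force on the tool from outside, world axes, zero at the start.
- monitor.get_moment(): the same for the moment, N m.
- monitor.get_opening(): finger opening in m.
Only numpy, scipy, OpenCV 4.12 (cv2) and the standard library are available. Lean on these libraries where they do the work, as an engineer would, in place of code of your own. Each camera call takes 0.05 s, during which the arm holds its last target. There are 200 camera calls.

### The job

The four bench chisels have just been honed and lie on the black mat. Put them back on the chisel rack, one to a rest and lying flat, handles towards the robot, in order of blade width: the narrowest in the rest nearest the mat, the widest in the rest farthest from it. Lay each one down gently, its ferrule about midway between the two blocks of its rest, and leave the glue bottle standing where it is.

Things in the scene. Friction and masses are not known exactly. Their poses are not given: they have to be found in the camera images.
- chisel_8_mid (a point): The narrowest of four bench chisels, 110 g: blade 8 mm wide, 5 mm thick; pale octagonal wood handle 26 mm across. The point is the centre of its steel ferrule (round collar, 17 mm diameter, 28 mm long, near the balance point: grip here), 10.0 mm above the surface it lies on. x to the cutting edge (118 mm ahead; handle end 122 mm behind), y across, z up.
- chisel_16_mid (a point): The second narrowest of four bench chisels, 140 g: blade 16 mm wide, 5 mm thick; pale octagonal wood handle 28 mm across. The point is the centre of its steel ferrule (round collar, 17 mm diameter, 28 mm long, near the balance point: grip here), 10.7 mm above the surface it lies on. x to the cutting edge (118 mm ahead; handle end 122 mm behind), y across, z up.
- chisel_25_mid (a point): The second widest of four bench chisels, 180 g: blade 25 mm wide, 5 mm thick; pale octagonal wood handle 30 mm across. The point is the centre of its steel ferrule (round collar, 17 mm diameter, 28 mm long, near the balance point: grip here), 11.4 mm above the surface it lies on. x to the cutting edge (118 mm ahead; handle end 122 mm behind), y across, z up.
- chisel_34_mid (a point): The widest of four bench chisels, 230 g: blade 34 mm wide, 5 mm thick; pale octagonal wood handle 33 mm across. The point is the centre of its steel ferrule (round collar, 17 mm diameter, 28 mm long, near the balance point: grip here), 12.4 mm above the surface it lies on. x to the cutting edge (118 mm ahead; handle end 122 mm behind), y across, z up.
- rest_a: One of 4 like dark wood rests in a row on the rack, pitch 76 mm; letters do not tell the order. Two blocks, 24 x 66 mm, 54 mm notch: handle block 75 mm behind the origin, blade block 75 mm ahead (+x), gap between. Origin midway, on the rack's base, 12 mm above the bench; y across. Notch floors 22 and 24 mm, cheek tops 35 and 37 mm up. A laid chisel's ferrule centre is 32 to 35 mm up.
- rest_b: One of 4 like dark wood rests in a row on the rack, pitch 76 mm; letters do not tell the order. Two blocks, 24 x 66 mm, 54 mm notch: handle block 75 mm behind the origin, blade block 75 mm ahead (+x), gap between. Origin midway, on the rack's base, 12 mm above the bench; y across. Notch floors 22 and 24 mm, cheek tops 35 and 37 mm up. A laid chisel's ferrule centre is 32 to 35 mm up.
- rest_c: One of 4 like dark wood rests in a row on the rack, pitch 76 mm; letters do not tell the order. Two blocks, 24 x 66 mm, 54 mm notch: handle block 75 mm behind the origin, blade block 75 mm ahead (+x), gap between. Origin midway, on the rack's base, 12 mm above the bench; y across. Notch floors 22 and 24 mm, cheek tops 35 and 37 mm up. A laid chisel's ferrule centre is 32 to 35 mm up.
- rest_d: One of 4 like dark wood rests in a row on the rack, pitch 76 mm; letters do not tell the order. Two blocks, 24 x 66 mm, 54 mm notch: handle block 75 mm behind the origin, blade block 75 mm ahead (+x), gap between. Origin midway, on the rack's base, 12 mm above the bench; y across. Notch floors 22 and 24 mm, cheek tops 35 and 37 mm up. A laid chisel's ferrule centre is 32 to 35 mm up.
- mat: Black rubber mat, 300 mm (x) by 340 mm (y), 3 mm thick, fixed on the bench to the left or right of the rack; the chisels lie on it at the start. Origin at the centre of its underside.
- glue_bottle: White glue bottle with an orange nozzle, 58 mm diameter, 160 mm high, standing loose on the bench beyond the work. Origin at the centre of its underside, z up.
There are look-alikes about, which are no part of the job. Leave any green or orange look-alike of the part that bears chisel_8_mid alone.

How it is judged:
By the outcome, as a careful person would: the job done as asked, in the order asked, and still so for the second after the job is handed in, with the robot touching nothing.
It also fails if it takes over 120 s, if anything falls off the work surface, if the arm or the gripper's body presses on something with over 40 N, if the wrist force passes 120 N, or if a joint passes its speed limit or range.

## Working session

There is one attempt and no reset: what is moved stays moved. The work goes in short steps, each a Python script; the robot and the scene stay as the last script left them, time stands still between calls to the robot, and variables do not carry over. Pictures are saved under pics/ and viewed, about 12 in all and at most 16, crops included, and the job is handed in when it is done.

```bash
mkdir -p pics
python3 - <<'E'
from workcell import arm,eoat,snapshot,camera_model,monitor
import cv2
for n in("top","scene"):
    cv2.imwrite(f"pics/{n}0.png",snapshot(n)); m=camera_model(n); print(n,m)
print(monitor.get_time_s(),monitor.get_ee_pos(),monitor.get_ee_rot(),arm.tcp_to_grasp)
E
```

```text
top {'fx': 424.56112986889275, 'fy': 424.56112986889275, 'cx': 322.47422756857645, 'cy': 195.86802080169508, 'R': array([[-2.34055694e-02, -9.99725985e-01,  3.65931189e-04],
       [-9.81150022e-01,  2.29004329e-02, -1.91885915e-01],
       [ 1.91824956e-01, -4.85023249e-03, -9.81417170e-01]]), 't': array([-0.01303634,  0.48353396,  1.26554808])}
scene {'fx': 373.08628726109436, 'fy': 373.08628726109436, 'cx': 326.6924311910845, 'cy': 198.63434939168906, 'R': array([[-0.86424932,  0.50267445,  0.0197865 ],
       [ 0.25987023,  0.47978197, -0.83801952],
       [-0.43074421, -0.71911588, -0.54528137]]), 't': array([ 0.42430978, -0.08815851,  1.34735561])}
0.1 [ 0.19390296 -0.59358708  0.2380363 ] [ 9.87554874e-01  1.57272880e-01 -1.79946739e-04 -7.61296122e-04] 0.0187
```

View pics/top0.png

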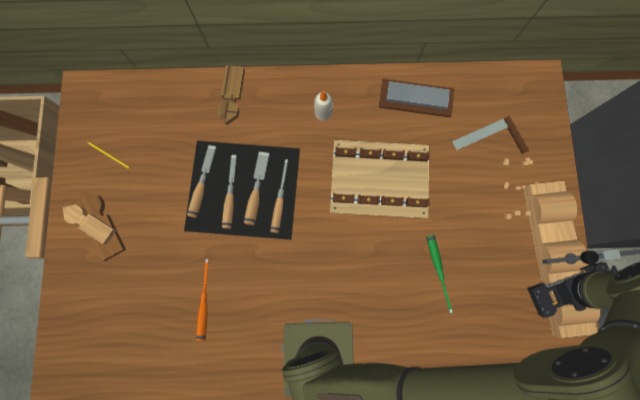

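View pics/scene0.png

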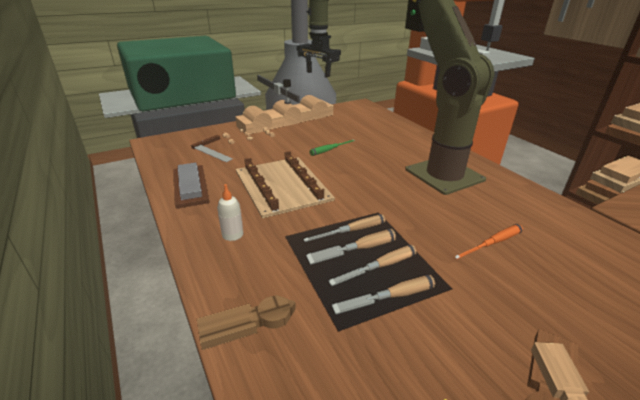

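The top view shows the mat at about (243,190), with four chisels on it. Their ferrules are near (207,178), (231,190), (258,184) and (281,192). The rack is at (380,178). The green (440,270) and orange (203,300) tools are look-alikes lying off the mat, so I'll leave them alone. I'll enlarge the mat and rack.

Run:
```python
import cv2
i=cv2.imread("pics/top0.png")
cv2.imwrite("pics/c1.png",cv2.resize(i[135:245,180:305],None,fx=5.4,fy=5.4,interpolation=cv2.INTER_CUBIC))
cv2.imwrite("pics/c2.png",cv2.resize(i[130:230,320:440],None,fx=6,fy=6,interpolation=cv2.INTER_CUBIC))
```

```text
(no output)
```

View pics/c1.png

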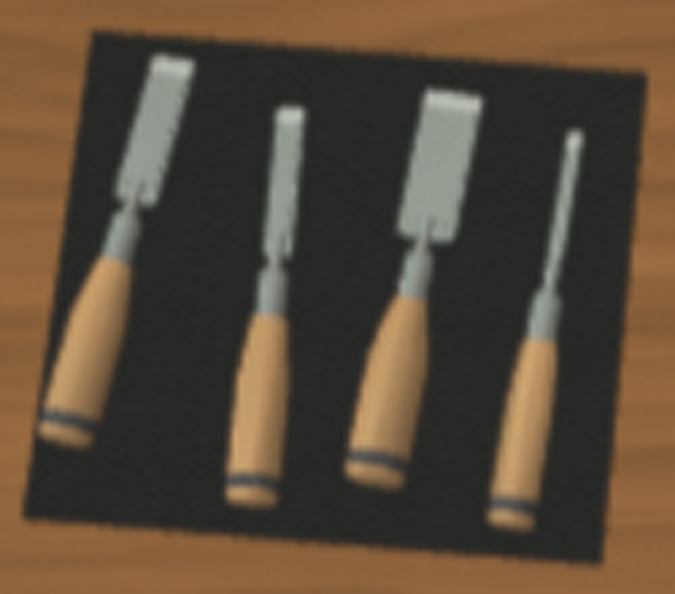

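View pics/c2.png

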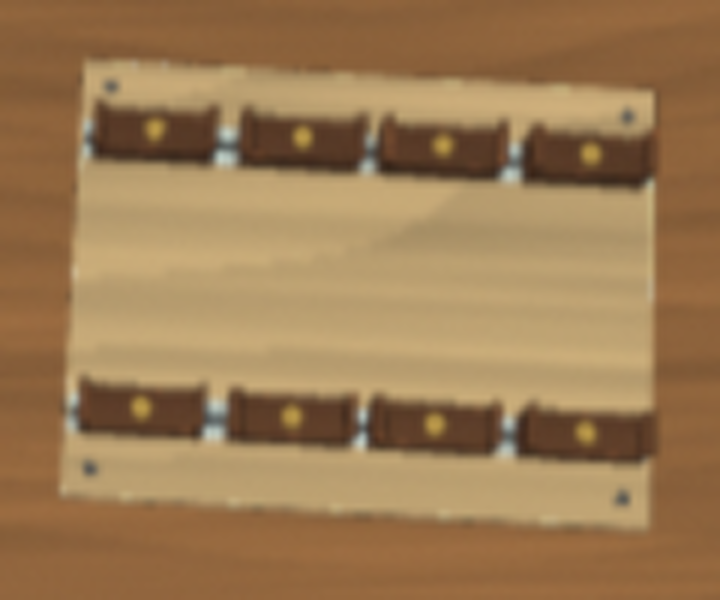

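The blades are distinct, left to right in the crop: 25 mm (150,60), 16 mm (290,110), 34 mm (453,95) and 8 mm (574,135). The rack's brass dots mark the notch centres, and the left end of the rack is nearest the mat. Next I'll convert these to world positions.

```bash
cat > h.py <<'E'
import numpy as np
from workcell import arm,eoat,inverse_kinematics,snapshot,camera_model,monitor
from scipy.spatial.transform import Rotation as Ro
def px2w(u,v,z,m):
    d=m["R"].T@[(u-m["cx"])/m["fx"],(v-m["cy"])/m["fy"],1]; c=-m["R"].T@m["t"]
    return c+d*(z-c[2])/d[2]
def quat(yaw):  # tool down, tool x along heading yaw, jaws across
    return (Ro.from_euler('z',yaw)*Ro.from_euler('x',np.pi)).as_quat()
E
python3 - <<'E'
from h import *
m=camera_model("top")
def c(p,f,o,z): return px2w((p[0]+.5)/f-.5+o[0],(p[1]+.5)/f-.5+o[1],z,m)
C={25:((173,65),(121,238),(66,436)),16:((290,112),(272,290),(252,498)),34:((453,99),(416,270),(376,478)),8:((574,137),(544,314),(511,520))}
Z={8:.013,16:.0137,25:.0144,34:.0154}
for k,(e,f,h) in C.items():
    E,F,H=[c(p,5.4,(180,135),z) for p,z in((e,.005+.004),(f,Z[k]+.005),(h,Z[k]))]
    d=E-H; print(k,"ferr",F.round(4),"from ends",(H+(E-H)*122/240).round(4),"len",np.linalg.norm(d[:2]).round(4),"yaw",np.arctan2(d[1],d[0]).round(3))
B=[(155,129),(303,138),(443,146),(590,154)];A=[(141,407),(291,416),(435,425),(586,433)]
for a,b in zip(A,B):
    P=c(a,6,(320,130),.034);Q=c(b,6,(320,130),.036);d=Q-P
    print("rest",((P+Q)/2).round(4),"len",np.linalg.norm(d).round(4),"yaw",np.arctan2(d[1],d[0]).round(3))
print("bottle",px2w(323,97,.16,m), "base",px2w(323,118,0,m))
E
```

```text
25 ferr [0.5532 0.3575 0.0194] from ends [0.5513 0.3593 0.0117] len 0.232 yaw -0.238
16 ferr [0.5199 0.2681 0.0187] from ends [0.5165 0.2698 0.0113] len 0.2337 yaw -0.073
34 ferr [0.5296 0.1834 0.0204] from ends [0.5243 0.1847 0.0121] len 0.2331 yaw -0.185
8 ferr [0.5019 0.1086 0.018 ] from ends [0.4986 0.1096 0.011 ] len 0.2328 yaw -0.162
rest [ 0.5539 -0.0947  0.035 ] len 0.15 yaw -0.082
rest [ 0.5473 -0.1727  0.035 ] len 0.1499 yaw -0.085
rest [ 0.541  -0.2469  0.035 ] len 0.1502 yaw -0.081
rest [ 0.5348 -0.3248  0.035 ] len 0.15 yaw -0.077
bottle [ 0.7584488  -0.03229171  0.16      ] base [ 0.75576678 -0.03248136  0.        ]
```

```bash
cat >> h.py <<'E'
CH={8:(.500,.109,-.162),16:(.518,.269,-.073),25:(.552,.3585,-.238),34:(.527,.184,-.185)}
RE={8:(.5539,-.0947),16:(.5473,-.1719),25:(.541,-.2477),34:(.5348,-.3248)}
RY=-.081
ZF={8:.013,16:.0137,25:.0144,34:.0154}
def w2px(X,m):
    p=m["R"]@np.array(X)+m["t"]; return m["fx"]*p[0]/p[2]+m["cx"],m["fy"]*p[1]/p[2]+m["cy"]
E
python3 - <<'E'
from h import *
import cv2
for k in CH:
    for p,y in((CH[k][:2],CH[k][2]),(RE[k],RY)):
        for z in(.005,.15): 
            q=inverse_kinematics([*p,z],quat(y)); print(k,z,None if q is None else np.round(q,2))
for n,p in(("rack",(.50,-.21,.33)),("mat",(.50,.22,.33))):
    arm.move_ptp(p,quat(-.1)); arm.wait(.2)
    m=camera_model("wrist"); i=snapshot("wrist"); cv2.imwrite(f"pics/w_{n}.png",i)
    i=i.copy()
    if n=="rack":
        for r in RE.values():
            for s in(-.075,.075): 
                u=w2px((r[0]+s*np.cos(RY),r[1]+s*np.sin(RY),.035),m); print(n,np.round(u,1)); cv2.circle(i,tuple(int(round(a)) for a in u),2,(0,0,255),1)
    else:
        for k,(x,y,a) in CH.items():
            for s in(-.122,0,.118):
                u=w2px((x+s*np.cos(a),y+s*np.sin(a),ZF[k]),m); print(n,k,np.round(u,1)); cv2.circle(i,tuple(int(round(a)) for a in u),2,(0,0,255),1)
    cv2.imwrite(f"pics/wo_{n}.png",i)
print(monitor.get_time_s())
E
```

```text
8 0.005 [-0.36  0.96  0.09  2.04 -0.47  0.16 -1.57]
8 0.15 [-0.39  0.69  0.14  2.   -0.2   0.47 -1.83]
8 0.005 [ 0.07  0.98  0.02  1.89 -0.07  0.27 -1.5 ]
8 0.15 [ 0.08  0.73  0.01  1.85 -0.01  0.57 -1.55]
16 0.005 [-0.81  1.05  0.45  1.84 -0.95  0.48 -1.33]
16 0.15 [-0.7   0.77  0.25  1.79 -0.3   0.62 -1.92]
16 0.005 [ 0.22  0.98  0.    1.86 -0.01  0.3  -1.41]
16 0.15 [ 0.23  0.74 -0.01  1.81  0.01  0.59 -1.44]
25 0.005 [-0.96  1.15  0.64  1.6  -0.96  0.72 -1.66]
25 0.15 [-0.83  0.87  0.37  1.55 -0.4   0.79 -2.11]
25 0.005 [ 0.35  0.99 -0.    1.79  0.    0.36 -1.3 ]
25 0.15 [ 0.36  0.76 -0.01  1.75  0.02  0.63 -1.32]
34 0.005 [-0.59  1.01  0.3   1.91 -0.82  0.35 -1.39]
34 0.15 [-0.53  0.74  0.19  1.86 -0.24  0.56 -1.94]
34 0.005 [ 0.48  1.02 -0.01  1.69  0.02  0.44 -1.2 ]
34 0.15 [ 0.49  0.8  -0.03  1.65  0.03  0.7  -1.21]
rack [233.  174.8]
rack [220.8  58.8]
rack [288.4 174. ]
rack [282.4  57.8]
rack [342.8 173. ]
rack [343.1  56.5]
rack [398.3 171.8]
rack [404.9  55.1]
mat 8 [384.9 220.8]
mat 8 [395.4 141.4]
mat 8 [407.3  51.2]
mat 16 [287.1 220.1]
mat 16 [282.  140.3]
mat 16 [276.2  49.6]
mat 25 [211.9 204.4]
mat 25 [214.9 122.6]
mat 25 [218.4  29.4]
mat 34 [332.9 209.5]
mat 34 [341.3 127.8]
mat 34 [350.9  34.8]
4.0
```

View pics/wo_rack.png

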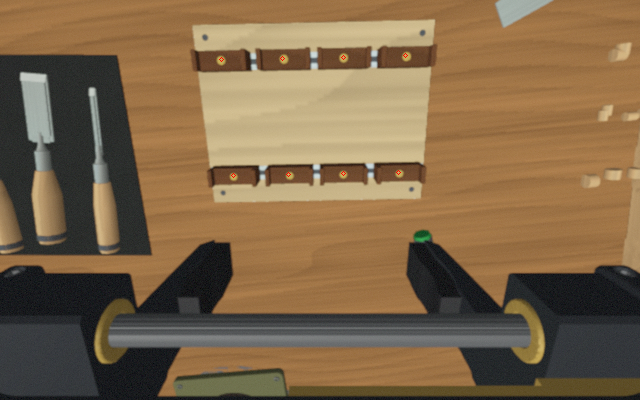

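View pics/wo_mat.png

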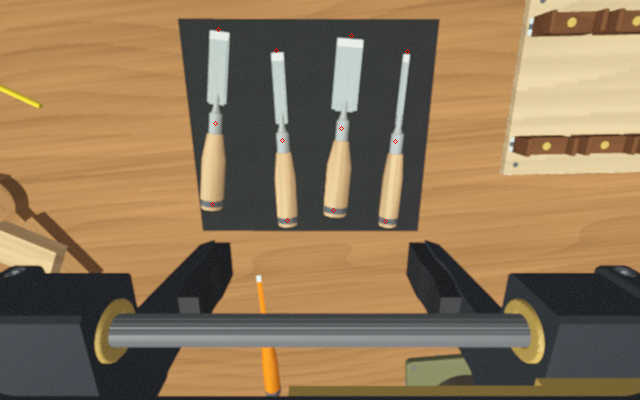

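The projected points land on the brass dots and ferrules in both wrist views. Starting with the 8 mm chisel.

```bash
cat >> h.py <<'E'
ZT=.0045
def pick(k):
    x,y,a=CH[k]; q=quat(a)
    eoat.gripper_to(.05)
    arm.move_ptp([x,y,.14],q) if k==8 else arm.line_to([x,y,.14],q,vel=.3)
    arm.line_to([x,y,.03],vel=.2); arm.line_to([x,y,ZT],vel=.05)
    eoat.gripper_to(0); print("open",monitor.get_opening(),monitor.get_contact_force())
    arm.line_to([x,y,.03],vel=.05); arm.line_to([x,y,.14],vel=.2)
    print("lifted",monitor.get_opening(),monitor.get_contact_force(),monitor.get_time_s())
def place(k):
    x,y=RE[k]; q=quat(RY); off=ZF[k]-ZT
    arm.line_to([x,y,.14],q,vel=.25); arm.line_to([x,y,.055-off],vel=.12); arm.wait(.3)
    f0=monitor.get_contact_force()[2]; z=.052; 
    while z>.0415:
        arm.line_to([x,y,z-off],vel=.02); arm.wait(.05); f=monitor.get_contact_force()[2]-f0
        print(round(z,4),round(f,2),end="; ")
        if f>1.5: break
        z-=.001
    print()
    return z
def release(k):
    x,y=RE[k]; eoat.gripper_to(.036); arm.wait(.2)
    arm.line_to([x,y,.08],vel=.1); arm.line_to([x,y,.14],vel=.2); print(monitor.get_time_s())
E
python3 - <<'E'
from h import *
import cv2
pick(8); cv2.imwrite("pics/l8.png",snapshot("wrist")); place(8)
cv2.imwrite("pics/p8.png",snapshot("wrist"))
print(monitor.get_time_s(),monitor.get_opening())
E
```

```text
open 0.016010494180322132 [0.85817004 0.46576711 1.25337571]
lifted 0.016093437459339263 [ 0.96292172  0.4616546  -1.56081198] 8.9167
0.052 0.93; 0.051 1.91; 
11.8917 0.015698928036464974
```

View pics/p8.png

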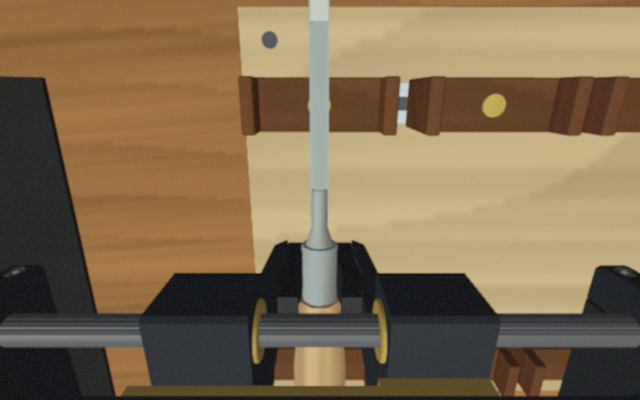

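The chisel is centred across the notch, but contact came at 51 mm where I expected about 45, so the chisel may be tilted in the grip. I'll check from the side.

Run:
```python
from h import *
import cv2
i=snapshot("scene");m=camera_model("scene")
u=w2px((.55,-.1,.045),m);x,y=int(u[0]),int(u[1]);print(u)
cv2.imwrite("pics/s8.png",cv2.resize(i[y-60:y+55,x-75:x+75],None,fx=5,fy=5,interpolation=cv2.INTER_CUBIC))
print(monitor.get_contact_force(),monitor.get_moment())
```

```text
(np.float64(294.33896012086086), np.float64(188.67128240789583))
[-0.61358189 -0.19003165 -1.18244292] [ 0.02004802 -0.02569571 -0.02018454]
```

View pics/s8.png

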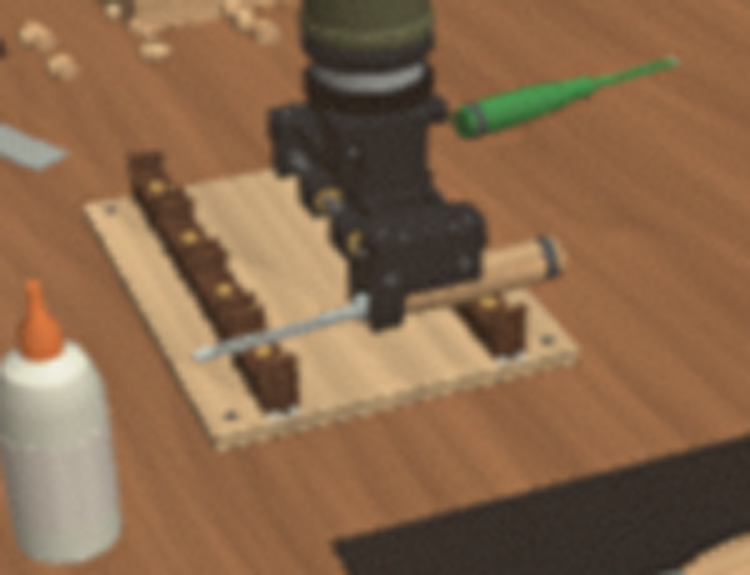

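The chisel is level and still above the blocks: Fz has settled at −1.18 N, which is its weight. The "contact" was a motion transient. I'll continue down with longer settling, measuring force relative to the known weight.

```bash
cat >> h.py <<'E'
W={8:1.1,16:1.4,25:1.8,34:2.3}
def lower(k,z):
    x,y=RE[k]; off=ZF[k]-ZT
    while z>.0405:
        arm.line_to([x,y,z-off],vel=.02); arm.wait(.25); f=np.mean([monitor.get_contact_force()[2] for _ in range(3)])
        print(round(z,4),round(f,2),end="; ")
        if f>.8: break
        z-=.001
    print(monitor.get_time_s())
def place(k):
    x,y=RE[k]; off=ZF[k]-ZT
    arm.line_to([x,y,.14],quat(RY),vel=.25); arm.line_to([x,y,.052-off],vel=.12); arm.wait(.3); lower(k,.050)
E
python3 - <<'E'
from h import *
import cv2
lower(8,.049)
i=snapshot("scene");cv2.imwrite("pics/s8b.png",cv2.resize(i[128:243,219:369],None,fx=5,fy=5,interpolation=cv2.INTER_CUBIC))
E
```

```text
0.049 -1.26; 0.048 -0.73; 0.047 -1.35; 0.046 -0.5; 0.045 -1.36; 0.044 -2.16; 0.043 5.17; 15.4417
```

View pics/s8b.png

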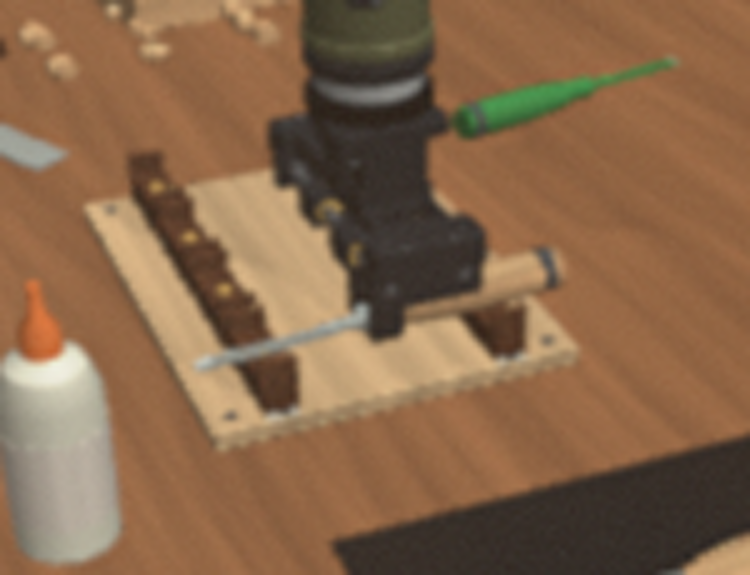

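Contact came at 43 mm as expected, with the chisel seated. Releasing it, then the 16 mm chisel.

Run:
```python
from h import *
import cv2
release(8); pick(16)
if monitor.get_opening()>.012:
    place(16); release(16)
cv2.imwrite("pics/w16.png",snapshot("wrist"))
```

```text
17.2333
open 0.01576330713531467 [-0.36900233 -0.3567229   0.16745036]
lifted 0.016130721476989296 [-0.05625878  0.67974462 -1.34038582] 22.3333
0.05 -1.13; 0.049 -2.29; 0.048 -0.83; 0.047 -1.2; 0.046 -0.58; 0.045 -1.2; 0.044 5.61; 29.0083
30.7417
```

View pics/w16.png

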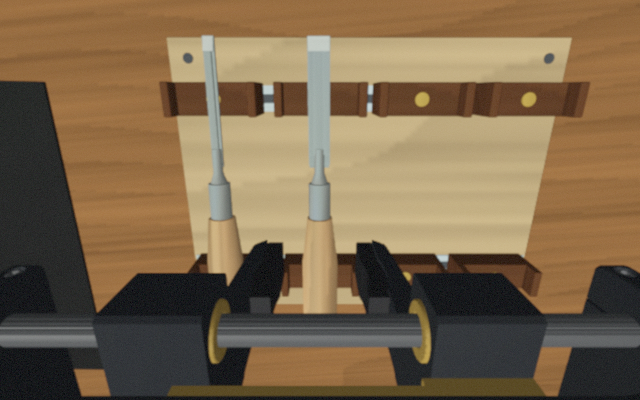

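The wrist view shows the 8 mm (220,200) and 16 mm (319,200) chisels lying in the first two rests. The 25 and 34 mm ones are next.

Run:
```python
from h import *
import cv2
for k in(25,34):
    pick(k)
    if monitor.get_opening()<.012: print("lost");break
    place(k); release(k)
x,y=RE[34]
arm.line_to([.50,-.21,.33],quat(-.1),vel=.25); arm.wait(.3)
m=camera_model("wrist");i=snapshot("wrist")
for r in RE.values(): print(np.round(w2px((*r,.045),m),1))
cv2.imwrite("pics/fin.png",cv2.resize(i[10:250,130:500],None,fx=2.1,fy=2.1,interpolation=cv2.INTER_CUBIC))
cv2.imwrite("pics/fins.png",snapshot("scene"))
print(monitor.get_time_s())
```

```text
open 0.016246394723071576 [ 0.53470934 -0.27183686  0.19415921]
lifted 0.016313503043065437 [-0.25300832 -0.4976258  -2.42571125] 36.4417
0.05 -2.13; 0.049 -2.81; 0.048 -1.9; 0.047 -2.08; 0.046 -0.75; 0.045 -1.63; 0.044 5.4; 43.7833
45.525
open 0.016262876621179492 [-0.53056187  0.22639968  0.68487595]
lifted 0.015947687817606446 [-0.64213772  0.35305839 -2.0835825 ] 50.85
0.05 -1.46; 0.049 -2.24; 0.048 -2.97; 0.047 -2.26; 0.046 -1.09; 0.045 5.47; 57.3083
59.05
[225.5 120.4]
[285.3 119.4]
[344.1 118.4]
[404.  117.2]
60.5
```

View pics/fin.png

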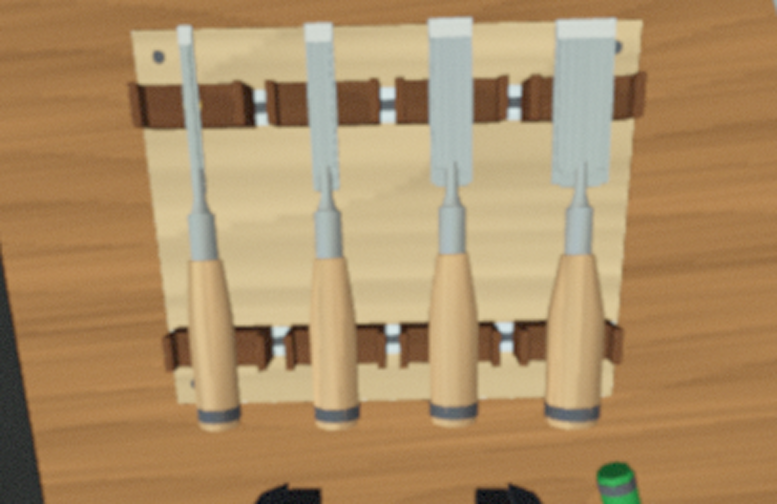

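View pics/fins.png

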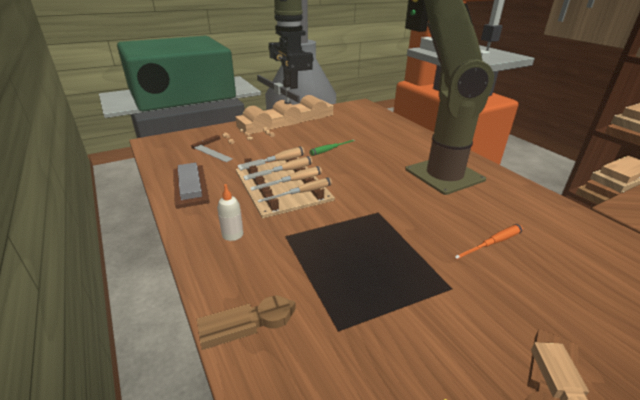

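```bash
python3 -c "
from workcell import arm; print(arm.close_job())"
```

```text
the job is handed in; nothing more can be done
None
```

All four chisels are on the rack, one to a rest, handles towards the robot. From the mat side outward they run 8, 16, 25 and 34 mm. I handed the job in at about 60 s of the 120 s allowed.

- **Position:** In the last wrist picture each ferrule sits within about 3 mm of the midpoint between its two blocks. The blades and handles lie in their notches, and the mat is empty.
- **Gentle laying:** Each chisel was lowered in 1 mm steps until it touched, at 5–6 N, and then released. Contact came with the ferrule 43–45 mm above the bench, against an expected 44–47 mm.
- **Other objects:** The glue bottle stands where it was, and the green and orange tools were not touched.
- **Check that disagreed:** On the 8 mm chisel the force reading first suggested contact at 51 mm. The side view showed it still hanging free, so that was a motion transient. I lowered it again with longer settling and used that method for the other three.

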